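# Hold the laser level on the sighting target

### The arm

A 6-joint arm with a two-finger parallel gripper is mounted at the origin on the work surface. World frame = base frame: x ahead of the robot, y to its left, z up, the work surface at z = 0. Lengths are in m, angles in rad, forces in N, time in s.
With the tool pointing down it reaches from about 0.25 to 0.775 m from the base axis. Payload 4 kg.
Tool frame: the origin (TCP) lies midway between the tips of the shut fingers; the grasp point (between the pads) lies 19 mm behind it; z points along the fingers, y is the line along which they close (so a half turn about z gives the same grasp; the last joint's range is limited). The gripper opens to 85 mm and grips with 20 to 120 N. Pads are 22 mm wide; open, the fingers measure 114 mm over their backs; the gripper's body (76 mm by 85 mm) begins 54 mm behind the grasp point. The pads swing forward as they close: fully open they stand 13 mm farther back than shut.
Start: joints at [-1.325, 0.087, 1.371, -0, 1.684, -0.103], TCP at [0.188, -0.517, 0.204] pointing down, gripper open.
Joint ranges: [-3.1, 3.1], [-0.76, 2.03], [0.27, 2.55], [-1.08, 4.22], [0.17, 2.65], [-2.57, 2.57]. Speed limits (rad/s): [2.79, 2.79, 3.14, 3.14, 3.14, 3.14].

### API

Orientations are given as a unit quaternion [x, y, z, w].
In Python, from rig import sense, get_image, sign_off gives the robot as it stands.
- The arm moves only by the tool arm_command, never from a script. Its argument "targets" is text: rows parted by semicolons, each of 7 numbers parted by spaces: the gripper's target within -1 to 1 (fully open at 1, half-way at 0, shut at -1), then the shift along the world's x, y, z in units of 25 mm (1.0 is 25 mm), then the turn, a rotation vector about the world's x, y, z in units of 5 degrees (1.0 is 5 degrees). In form: jaw x y z rx ry rz; .... A call has 1 to 8 rows; each row shifts and turns the commanded pose from where the row before left it; what a row does not reach is not made up. A row lasts 1/12 s, in which the tool goes at most 41.7 mm and 7.16 degrees, less where a joint would pass 70% of its speed; a pose out of reach is approached as far as the arm can. A call is refused whole if a number of a shift passes 1 or a number of a turn 1, either way. A call with a gripper value outside its range is refused whole. The fingers move at their own pace and stop on an object; the grip force is fixed at half the most. Time passes only in rows, so rows that do not move let the fingers close. It gives the time, the measured TCP pose, the force, the opening and the grip force at its end, in the units of the state.
- sense(): the state, without advancing time (a new reading comes with each control period).
- get_image(name): name is "side" or "top" or "wrist"; returns a dict with "image" (400x640x3 uint8, blue, green, red), "depth" (400x640 float32, m along the optical axis (not along the pixel's ray), 0 where there is no reading), "fx", "fy", "cx", "cy" (pixels), "D" ([k1, k2, p1, p2, k3] as OpenCV has them; the pictures are not rectified), "R" (3x3) and "t" (3): a world point X has camera coordinates R X + t; the wrist camera has in their place "tool_from_camera" (4x4, takes a point from camera to tool coordinates, whose origin is the TCP and whose axes are the flange's). Camera axes: x right, y down, z forward; pixel columns grow to the right and rows downward; lengths in m; the calibration is good to about 2 mm. A picture is of the moment at which its call begins: read the wrist's pose just before it.
- sign_off(): hands the job in; it is judged then, once.
The state is a dict: "clock": time; "joint_positions": joint angles; "joint_vel": joint speeds; "joint_torque": joint torques, N m; "position": TCP position; "tool_rot": TCP orientation; "ft_force": force on the tool from outside, world axes, zero at the start; "wrist_torque": the same for the moment, N m; "opening": opening from 0.0 (shut) to 1.0 (fully open); "finger_force": force on a finger pad.
Only numpy, scipy, OpenCV 4.12 (cv2) and the standard library are available. Lean on these libraries where they do the work, as an engineer would, in place of code of your own. Each camera call takes 0.05 s, during which the arm holds its last target. There are 200 camera calls.

### The job

Take the yellow laser level out of its cradle and hold it in the air, level and still, facing the plate with the red spot square on from about 15 cm, so that a beam straight out of its black nose would fall on the red spot (not the blue one). Finish while still holding it there. Do not tip the laser on the way, do not shift either sighting plate, and leave the brush, screwdriver and cup where they are.

Things in the scene. Friction and masses are not known exactly. Their poses are not given: they have to be found in the camera images.
- laser_center (a point): centre (half-way up) of the laser level: a yellow box 44 mm wide, 56 mm high, from 60 mm behind to 50 mm ahead of this point, black rubber rear end, round black nose 34 mm across and 15 mm long in front. x = forward to the nose, y = left, z = up. About 0.4 kg, balanced within 10 mm of here. Stands upright in the cradle; grip it across its width, from above, near this point.
- laser_lens (a point): the lens in the laser's nose: centre of the nose's front face, 65 mm ahead of laser_center along its x and level with it. x = direction of the beam, z = up.
- laser: the laser level as a whole; origin at the centre of its underside, axes as for laser_center.
- cradle: fixed black cradle, a plate 170 x 76 x 12 mm; origin at the centre of its underside on the bench, x towards the laser's nose. The laser stands loose on the plate. Four grey lugs rise 12 mm above it, centred 42 mm ahead of and behind the origin, 25 to 33 mm to either side; a 14 mm high end stop stands 5 mm behind the laser.
- spot_red (a point): centre of a 40 mm red spot on the robot-side face of an upright white plate, 112 mm square, red-edged (spot on both faces), clamped at a varying height on a fixed steel post 14 mm thick, 320 mm high, 15 mm behind this point, base 90 mm square. x = level, through the plate away from the robot (the beam should run along it), z = up. Pushed hard, the plate slides on the post.
- spot_blue (a point): the same for the second sighting target, with a blue spot and blue edges: not the one to aim at.
- brush: wire brush with wooden handle lying on the bench, 235 x 34 x 33 mm, long along x; origin at its underside near the middle. Bystander.
- driver: screwdriver with red handle, 200 mm long, lying on the bench along x. Bystander.
- cup: paper cup 72 mm across, 90 mm high, standing on the bench; origin at the centre of its underside. Bystander.
Not all that is in view belongs to the job. There is more than one size of the laser; the job needs the smaller. Several things have the shape of the cradle; the one meant has the colours described above.

How it is judged:
By the outcome, as a careful person would: the job done as asked, in the order asked, and still so for the second after the job is handed in, while the arm keeps its last pose, push and grip.
It also fails if it takes over 35 s, if anything falls off the work surface, if the arm or the gripper's body presses on something with over 40 N, if the wrist force passes 120 N, or if a joint passes its speed limit or range.

## Working session

There is one attempt and no reset: what is moved stays moved. The work goes in short steps, Python scripts to look and compute and a tool call to move; the robot and the scene stay as the last step left them, time stands still between calls to the robot, and variables do not carry over. Pictures are saved under pics/ and viewed, at most 10 in all, crops included, and the job is handed in when it is done.

Besides the shell and the picture viewer there is one more tool, called after "Request:" by a JSON object that holds its "method" and its "body", one argument or row to a line. arm_command: Moves the arm, as the interface text tells. Its arguments: {"type":"object","properties":{"targets":{"type":"string"}},"required":["targets"]}

```bash
mkdir -p pics; cat > h.py <<'E'
import numpy as np, cv2
from rig import sense, get_image, sign_off
def world(d, mask=None):
    "world xyz per pixel from depth, fixed cameras"
    h,w=d["depth"].shape
    K=np.array([[d["fx"],0,d["cx"]],[0,d["fy"],d["cy"]],[0,0,1]])
    u,v=np.meshgrid(np.arange(w),np.arange(h))
    p=cv2.undistortPoints(np.stack([u,v],-1).reshape(-1,1,2).astype(np.float64),K,np.array(d["D"])).reshape(h,w,2)
    z=d["depth"]; c=np.dstack([p[...,0]*z,p[...,1]*z,z])
    if "R" in d: return (c-np.array(d["t"]))@np.array(d["R"])
    from scipy.spatial.transform import Rotation as R
    T=np.array(d["tool_from_camera"]); s=d["state"]
    return (c@T[:3,:3].T+T[:3,3])@R.from_quat(s["tool_rot"]).as_matrix().T+np.array(s["position"])
def shot(n):
    s=sense(); d=get_image(n); d["state"]=s; return d
E
python3 - <<'E'
from h import *
s=sense(); print(s)
for n in("side","top"):
    d=shot(n); cv2.imwrite(f"pics/{n}0.png",d["image"]); np.savez(f"{n}0.npz",img=d["image"],W=world(d),dep=d["depth"])
    print(n,-np.array(d["R"]).T@np.array(d["t"]),(d["depth"]>0).mean())
E
```

```text
{'clock': 0.0, 'joint_positions': array([-1.32506927e+00,  8.79945723e-02,  1.37229243e+00,  8.43946761e-06,
        1.68359876e+00, -1.03089281e-01]), 'joint_vel': array([-1.08066800e-03, -8.99362934e-04, -5.08351128e-04, -9.63410230e-05,
       -1.25700199e-04,  9.84542682e-04]), 'joint_torque': array([-2.41705247e-04, -3.51867557e+01, -3.13275862e+01, -1.47941437e-04,
        1.07910062e-02, -1.63083337e-05]), 'position': array([ 0.18784691, -0.51632139,  0.20249821]), 'tool_rot': array([ 9.84828680e-01,  1.73525663e-01, -7.75191073e-05, -1.14394167e-03]), 'ft_force': array([-0.68968876,  0.34227368, -0.43426768]), 'wrist_torque': array([-0.04355746,  0.03444596,  0.01617179]), 'finger_force': 0.0, 'opening': 1.0009488719231785}
side [ 0.38784392 -0.63150202  0.88914869] 0.99603515625
top [0.4612653  0.01662172 1.28564794] 0.996140625
```

View pics/side0.png

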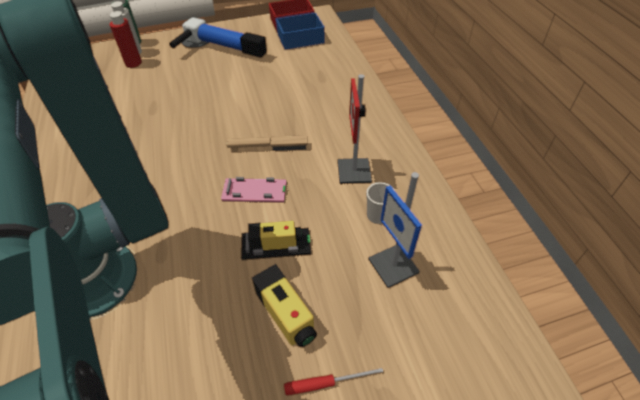

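View pics/top0.png

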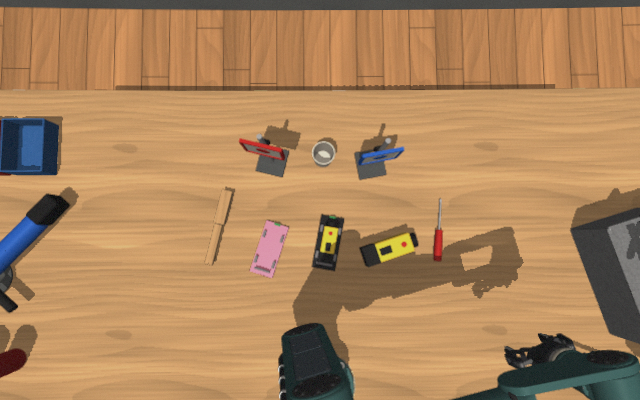

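The small laser is in the black cradle at top pixel (328,242), nose towards +x. The red plate is at top (262,150) / side (355,110), and the larger loose laser at top (390,247) is the decoy.

```bash
python3 - <<'E'
from h import *
f=np.load("top0.npz"); s=np.load("side0.npz")
def hsv(i): return cv2.cvtColor(i,cv2.COLOR_BGR2HSV)
def box(sh,x0,x1,y0,y1):
    m=np.zeros(sh,bool); m[y0:y1,x0:x1]=1; return m
H=hsv(f["img"]); W=f["W"]
yel=(H[...,0]>20)&(H[...,0]<36)&(H[...,1]>130)&(H[...,2]>120)&box(H.shape[:2],308,350,205,275)
P=W[yel]; print("yellow",yel.sum(),np.percentile(P,[2,25,50,75,98],axis=0).round(4).tolist())
# laser top surface & cradle extents by height
b=box(H.shape[:2],305,352,200,280)
for lo,hi,n in((.055,.085,"top"),(.006,.035,"cradle")):
    m=b&(W[...,2]>lo)&(W[...,2]<hi); p=W[m]
    r=cv2.minAreaRect((p[:,:2]*1000).astype(np.float32)); print(n,m.sum(),r,np.median(p[:,2]))
for nm,D,bx in(("top",f,(225,300,120,185)),("side",s,(335,375,70,160))):
    H=hsv(D["img"]);W=D["W"];bb=box(H.shape[:2],*bx)
    m=bb&((H[...,0]<8)|(H[...,0]>172))&(H[...,1]>120)&(H[...,2]>80)
    p=W[m]; print(nm,"red",m.sum(),p.min(0).round(3),p.max(0).round(3),np.median(p,0).round(3))
# plate points: heights
for nm,D,bx in(("top",f,(230,300,125,165)),("side",s,(340,362,75,150))):
    H=hsv(D["img"]);W=D["W"];bb=box(H.shape[:2],*bx)&(W[...,2]>.08)&(W[...,0]>.5)&(W[...,0]<.75)
    p=W[bb]; c=p.mean(0); q=p[:,:2]-c[:2]; w,v=np.linalg.eigh(q.T@q/len(q)); print(nm,len(p),c.round(4),np.sqrt(w),v[:,0],v[:,1],p.min(0),p.max(0))
for n,D,bx in(("t",f,(225,350,110,285)),("s",s,(320,430,60,290))):
    c=D["img"][bx[2]:bx[3],bx[0]:bx[1]]; cv2.imwrite(f"pics/{n}.png",cv2.resize(c,None,fx=3,fy=3,interpolation=2)[:590])
a=cv2.imread("pics/t.png");b=cv2.imread("pics/s.png");h=min(len(a),len(b));cv2.imwrite("pics/ts.png",np.hstack([a[:h],b[:h]]))
E
```

```text
yellow 327 [[0.415, -0.0558, 0.018], [0.4363, -0.0428, 0.066], [0.4574, -0.0308, 0.0678], [0.4757, -0.0183, 0.0695], [0.4912, -0.0061, 0.0733]]
top 561 ((445.56634521484375, -27.986553192138672), (44.62002182006836, 127.57879638671875), 79.01324462890625) 0.06788975576523006
cradle 716 ((454.95367431640625, -33.68251037597656), (247.98873901367188, 142.19883728027344), 3.4687674045562744) 0.012587445510225417
top red 328 [0.461 0.017 0.004] [0.756 0.208 1.286] [0.699 0.152 0.273]
side red 297 [ 0.388 -0.632 -0.   ] [0.849 0.506 0.889] [0.694 0.131 0.264]
top 589 [0.7006 0.152  0.2388] [0.0066889  0.03137161] [-0.97270211  0.23205733] [0.23205733 0.97270211] [0.68126232 0.09721384 0.08534252] [0.72864918 0.20966413 0.32362984]
side 723 [0.7008 0.1415 0.2266] [0.00712101 0.03377126] [-0.96976817  0.24402805] [0.24402805 0.96976817] [0.68134686 0.09492719 0.08886741] [0.71937564 0.21238193 0.32093878]
```

View pics/ts.png

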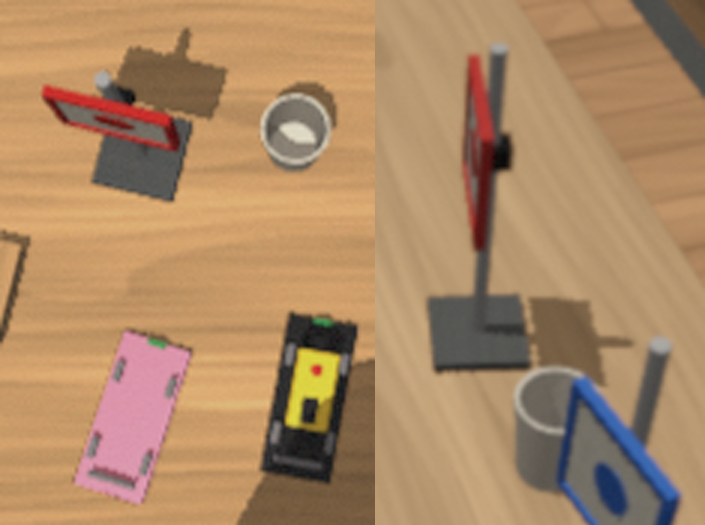

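The close crops show the laser's yaw is about -10° (nose at crop (323,322), rear at (297,480)). The red plate is turned about -13°, on its post at crop (105,130). I'll move above the laser.

Request:
{"method": "arm_command", "body": {
  "targets": "1 0.42 0.81 0 0 0 -0.25;1 0.42 0.81 0 0 0 -0.25;1 0.42 0.81 0 0 0 -0.25;1 0.42 0.81 0 0 0 -0.25;1 0.42 0.81 0 0 0 -0.25;1 0.42 0.81 0 0 0 -0.25;1 0.42 0.81 0 0 0 -0.25;1 0.42 0.81 0 0 0 -0.25"
}}

```text
clock: 0.77
position: [0.2722, -0.3536, 0.2032]
tool_rot: [0.996, 0.086, -0.0, -0.0]
ft_force: [0.4, -0.8, -0.5]
opening: 1.002
finger_force: 0.0
```

Request:
{"method": "arm_command", "body": {
  "targets": "1 0.42 0.81 0 0 0 -0.25;1 0.42 0.81 0 0 0 -0.25;1 0.42 0.81 0 0 0 -0.25;1 0.42 0.81 0 0 0 -0.25;1 0.42 0.81 0 0 0 -0.25;1 0.42 0.81 0 0 0 -0.25;1 0.42 0.81 0 0 0 -0.25;1 0.42 0.81 0 0 0 -0.25"
}}

```text
clock: 1.43
position: [0.3561, -0.1917, 0.2033]
tool_rot: [1.0, -0.001, -0.0, -0.0]
ft_force: [0.0, 0.6, 0.4]
opening: 1.0
finger_force: 0.0
```

Request:
{"method": "arm_command", "body": {
  "targets": "1 0.42 0.81 0 0 0 -0.25;1 0.42 0.81 0 0 0 -0.25;1 0.42 0.81 0 0 0 -0.25;1 0.42 0.81 0 0 0 -0.25;1 0.42 0.81 0 0 0 -0.25;1 0.42 0.81 0 0 0 -0.25;1 0.42 0.81 0 0 0 -0.25;1 0.42 0.81 0 0 0 -0.25"
}}

```text
clock: 2.1
position: [0.44, -0.0297, 0.2032]
tool_rot: [0.996, -0.088, -0.0, 0.0]
ft_force: [-0.6, -0.7, 0.1]
opening: 1.0
finger_force: 0.0
```

Request:
{"method": "arm_command", "body": {
  "targets": "1 0 0 0 0 0 0;1 0 0 0 0 0 0;1 0 0 0 0 0 0"
}}

```text
clock: 2.35
position: [0.4396, -0.0312, 0.2034]
tool_rot: [0.996, -0.087, -0.001, 0.0]
ft_force: [-0.3, -0.9, 0.8]
opening: 1.002
finger_force: 0.0
```

```bash
python3 - <<'E'
from h import *
d=shot("wrist"); s=d["state"]; W=world(d); print(s["clock"],s["position"],s["tool_rot"]); np.savez("w1.npz",img=d["image"],W=W)
cv2.imwrite("pics/w1.png",d["image"])
# plate plane from both fixed views: iterative fit
for n,bx in(("top0",(230,300,125,165)),("side0",(340,366,70,155))):
    f=np.load(n+".npz");w=f["W"];b=np.zeros(w.shape[:2],bool);b[bx[2]:bx[3],bx[0]:bx[1]]=1
    nn=np.array([.972,-.235]);u=np.array([.235,.972])
    m=b&(w[...,2]>.1)&(w[...,2]<.4)&(w[...,0]>.6)&(w[...,0]<.76)
    p=w[m]; q=p
    for k in range(8):
        A=np.c_[q[:,1:],np.ones(len(q))]; c=np.linalg.lstsq(A,q[:,0],rcond=None)[0]
        r=p[:,0]-np.c_[p[:,1:],np.ones(len(p))]@c; q=p[abs(r)<(.006 if k<4 else .004)]
    t=q[:,:2]@u
    print(n,len(p),len(q),"x=ay+bz+c",c,"yaw",np.degrees(np.arctan(-c[0])),"y",np.percentile(q[:,1],[1,99]),"z",np.percentile(q[:,2],[1,50,99]))
    H=cv2.cvtColor(f["img"],cv2.COLOR_BGR2HSV); red=((H[...,0]<8)|(H[...,0]>172))&(H[...,1]>90)
    g=b&red&(abs(w[...,0]-(w[...,1]*c[0]+w[...,2]*c[1]+c[2]))<.01)
    k,l,st,ce=cv2.connectedComponentsWithStats(g.astype(np.uint8))
    for i in range(1,k):
        if st[i,4]>5: e=w[l==i]; print(st[i],e.mean(0).round(4),e.min(0).round(3),e.max(0).round(3))
E
```

```text
2.35 [ 0.4395541  -0.03122298  0.2033515 ] [ 9.96199508e-01 -8.70985775e-02 -5.23081764e-04  3.22535751e-04]
top0 585 439 x=ay+bz+c [0.24627155 0.01220272 0.65730996] yaw -13.835009646352951 y [0.09870067 0.20784006] z [0.16406427 0.23058461 0.27941964]
[239 138  46  22 352] [0.6978 0.1509 0.2416] [0.681 0.097 0.163] [0.717 0.208 0.282]
side0 808 410 x=ay+bz+c [0.23299569 0.05136979 0.65211002] yaw -13.115674398683606 y [0.09525339 0.20737261] z [0.16336907 0.22976272 0.31351683]
[349  78  11  66 403] [0.6942 0.1319 0.2358] [0.681 0.095 0.159] [0.716 0.208 0.28 ]
```

View pics/w1.png

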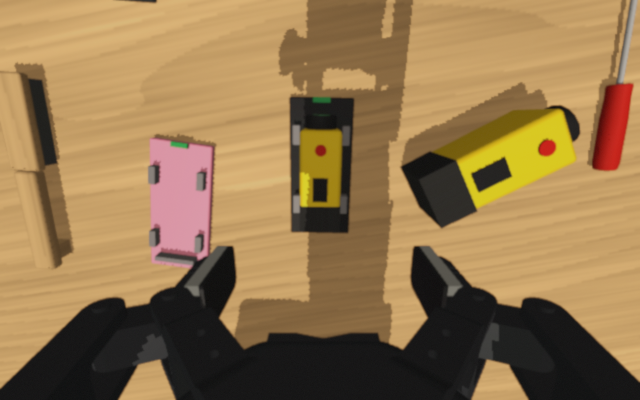

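The wrist picture shows the small laser straight ahead: yellow body at (320,168), cradle (291-353, 97-232). It's nearly aligned with the jaws, so I'll measure it.

```bash
python3 - <<'E'
from h import *
f=np.load("w1.npz");W=f["W"];H=cv2.cvtColor(f["img"],cv2.COLOR_BGR2HSV)
b=np.zeros(W.shape[:2],bool);b[80:250,275:375]=1
m=b&(W[...,2]>.06)&(W[...,2]<.08);p=W[m];print("top",len(p),cv2.minAreaRect((p[:,:2]*1000).astype(np.float32)),np.median(p[:,2]))
y=m&(H[...,0]>20)&(H[...,0]<36)&(H[...,1]>120);p=W[y];print("yellow",len(p),cv2.minAreaRect((p[:,:2]*1000).astype(np.float32)))
m=b&(W[...,2]>.004)&(W[...,2]<.02);p=W[m];print("cradle",len(p),cv2.minAreaRect((p[:,:2]*1000).astype(np.float32)),np.median(p[:,2]))
E
```

```text
top 4235 ((437.8970031738281, -27.736160278320312), (44.05922317504883, 111.04434204101562), 79.08432006835938) 0.06795782705868503
yellow 2809 ((452.3205871582031, -30.549257278442383), (43.88086700439453, 81.64685821533203), 78.93257141113281)
cradle 3101 ((443.3835754394531, -28.59912109375), (76.08746337890625, 169.67239379882812), 79.04389190673828) 0.011873227555937838
```

Request:
{"method": "arm_command", "body": {
  "targets": "1 0.13 0.10 -0.9 0 0 -0.19;1 0 0 -1 0 0 0;1 0 0 -1 0 0 0;1 0 0 -1 0 0 0;1 0 0 -1 0 0 0;1 0 0 -0.8 0 0 0;1 0 0 -0.8 0 0 0;1 0 0 -0.5 0 0 0"
}}

```text
clock: 3.07
position: [0.4413, -0.0293, 0.0264]
tool_rot: [0.995, -0.096, -0.002, 0.0]
ft_force: [-0.9, 1.2, -0.1]
opening: 1.001
finger_force: 0.0
```

Request:
{"method": "arm_command", "body": {
  "targets": "1 0 0 -0.3 0 0 0;1 0 0 0 0 0 0;1 0 0 0 0 0 0"
}}

```text
clock: 3.32
position: [0.4433, -0.029, 0.0215]
tool_rot: [0.995, -0.096, 0.0, 0.0]
ft_force: [0.3, 0.2, -0.9]
opening: 1.001
finger_force: 0.0
```

Request:
{"method": "arm_command", "body": {
  "targets": "0.3 0 0 0 0 0 0;0.2 0 0 0 0 0 0;0.1 0 0 0 0 0 0;0 0 0 0 0 0 0;-0.1 0 0 0 0 0 0;-0.3 0 0 0 0 0 0;-1 0 0 0 0 0 0;-1 0 0 0 0 0 0"
}}

```text
clock: 3.98
position: [0.444, -0.0287, 0.0225]
tool_rot: [0.995, -0.095, 0.001, 0.0]
ft_force: [-1.0, -0.9, 5.5]
opening: 0.499
finger_force: 62.4
```

Request:
{"method": "arm_command", "body": {
  "targets": "-1 0 0 0 0 0 0;-1 0 0 0 0 0 0;-1 0 0 0 0 0 0;-1 0 0 0 0 0 0"
}}

```text
clock: 4.32
position: [0.4441, -0.0287, 0.0225]
tool_rot: [0.995, -0.095, 0.001, 0.0]
ft_force: [-1.6, -1.7, 6.4]
opening: 0.497
finger_force: 62.4
```

Request:
{"method": "arm_command", "body": {
  "targets": "-1 0 0 0.2 0 0 0;-1 0 0 0.3 0 0 0;-1 0 0 0.4 0 0 0;-1 0 0 0.5 0 0 0;-1 0 0 0.6 0 0 0;-1 0 0 0.6 0 0 0;-1 0 0 0.6 0 0 0;-1 0 0 0.6 0 0 0"
}}

```text
clock: 4.98
position: [0.4429, -0.0282, 0.1171]
tool_rot: [0.995, -0.095, -0.0, -0.0]
ft_force: [0.4, -1.3, -4.0]
opening: 0.505
finger_force: 61.6
```

Request:
{"method": "arm_command", "body": {
  "targets": "-1 0 0 0.6 0 0 0;-1 0 0 0.6 0 0 0;-1 0 0 0.6 0 0 0;-1 0 0 0.6 0 0 0;-1 0 0 0.4 0 0 0;-1 0 0 0.2 0 0 0;-1 0 0 0 0 0 0;-1 0 0 0 0 0 0"
}}

```text
clock: 5.65
position: [0.443, -0.0283, 0.1908]
tool_rot: [0.995, -0.096, -0.0, -0.0]
ft_force: [0.4, 0.9, -3.8]
opening: 0.502
finger_force: 61.6
```

```bash
python3 - <<'E'
from h import *
a=[]
for n in("wrist","side"):
    d=shot(n); s=d["state"]; W=world(d); np.savez(n+"2.npz",img=d["image"],W=W); a.append(cv2.resize(d["image"],None,fx=.6,fy=.6) if 0 else d["image"])
print(s["clock"],s["position"],s["tool_rot"],s["ft_force"],s["wrist_torque"])
cv2.imwrite("pics/l2.png",cv2.resize(np.vstack(a),None,fx=.72,fy=.72,interpolation=3))
E
```

```text
5.7 [ 0.44263501 -0.0282763   0.19021074] [ 9.95425746e-01 -9.55332726e-02 -9.87380159e-04 -4.79240941e-05] [-0.5732863  -0.21445562 -3.64705973] [-0.02215447 -0.08526976 -0.02195785]
```

View pics/l2.png

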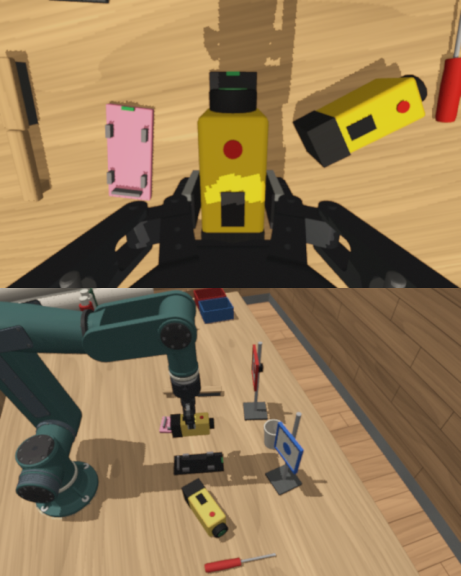

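Lifted: the wrist half shows the laser upright between the pads (yellow at (232,165)), and the side half shows the cradle empty at (198,463). I'll check its pose in hand and refine the plate.

```bash
python3 - <<'E'
from h import *
f=np.load("wrist2.npz");W=f["W"]
b=np.zeros(W.shape[:2],bool);b[150:270,270:375]=1
m=b&(abs(W[...,2]-.236)<.012);p=W[m]
for k in range(4):
    c=np.linalg.lstsq(np.c_[p[:,:2]-[.443,-.028],np.ones(len(p))],p[:,2],rcond=None)[0]
    r=p[:,2]-np.c_[p[:,:2]-[.443,-.028],np.ones(len(p))]@c; p=p[abs(r)<max(2*r.std(),.001)]
print("top slopes deg",np.degrees(c[:2]),"z",c[2],len(p),cv2.minAreaRect((p[:,:2]*1000).astype(np.float32)))
P=[]
for n,bx in(("top0",(230,300,125,165)),("side0",(340,366,70,155)),("side2",(340,366,70,155))):
    g=np.load(n+".npz");w=g["W"];b=np.zeros(w.shape[:2],bool);b[bx[2]:bx[3],bx[0]:bx[1]]=1
    q=w[b]; q=q[(abs(q[:,0]-(.2399*q[:,1]+.6615))<.012)&(q[:,2]>.12)&(q[:,2]<.3)]
    t=q[:,:2]@[.2350,.972]; t0=(t.min()+t.max())/2
    # white face (robot side) only
    H=cv2.cvtColor(g["img"],cv2.COLOR_BGR2HSV)
    wh=b&(H[...,1]<60)&(H[...,2]>110)&(abs(W[...,0]*0+w[...,0]-(.2399*w[...,1]+.6615))<.012)&(w[...,2]>.12)&(w[...,2]<.3)
    v=w[wh]; l=np.polyfit(v[:,1],v[:,0],1) if len(v)>10 else None
    print(n,"t",t.min(),t.max(),"z",q[:,2].min(),q[:,2].max(),"white",len(v),l, np.degrees(np.arctan(l[0])) if l is not None else "", v.mean(0))
E
```

```text
top slopes deg [-0.53154155  0.08517857] z 0.23617703264108048 8766 ((466.4375915527344, -32.93464660644531), (47.98623275756836, 50.963035583496094), 79.03659057617188)
top0 t 0.2566477138702779 0.370581792641713 z 0.1631381630463746 0.29917739863263 white 84 [0.25004816 0.66004215] 14.038840408783365 [0.69860602 0.15422581 0.20734727]
side0 t 0.25316480595099716 0.37350388959927533 z 0.15883964715101756 0.29738453722770897 white 6 None  [0.70508817 0.16684634 0.24362476]
side2 t 0.25278044502042674 0.37093240459956667 z 0.1604088711790798 0.2996401358187843 white 13 [0.19199047 0.67176577] 10.867998466291091 [0.70103366 0.1524445  0.23304078]
```

Request:
{"method": "arm_command", "body": {
  "targets": "-1 0.09 0.15 0.027 0 0 -0.027;-1 0.09 0.3 0.027 0 0 -0.027;-1 0.09 0.45 0.027 0 0 -0.027;-1 0.09 0.5 0.027 0 0 -0.027;-1 0.09 0.5 0.027 0 0 -0.027;-1 0.09 0.5 0.027 0 0 -0.027;-1 0.09 0.5 0.027 0 0 -0.027;-1 0.09 0.5 0.027 0 0 -0.027"
}}

```text
clock: 6.42
position: [0.4612, 0.058, 0.1962]
tool_rot: [0.994, -0.105, -0.0, -0.0]
ft_force: [-0.4, -0.2, -3.9]
opening: 0.497
finger_force: 61.6
```

Request:
{"method": "arm_command", "body": {
  "targets": "-1 0.09 0.5 0.027 0 0 -0.027;-1 0.09 0.5 0.027 0 0 -0.027;-1 0.09 0.5 0.027 0 0 -0.027;-1 0.09 0.5 0.027 0 0 -0.027;-1 0.09 0.5 0.027 0 0 -0.027;-1 0.09 0.5 0.027 0 0 -0.027;-1 0.09 0.5 0.027 0 0 -0.027;-1 0.09 0.5 0.027 0 0 -0.027"
}}

```text
clock: 7.08
position: [0.479, 0.1581, 0.2015]
tool_rot: [0.993, -0.114, -0.001, 0.0]
ft_force: [0.2, -0.0, -3.1]
opening: 0.494
finger_force: 61.6
```

Request:
{"method": "arm_command", "body": {
  "targets": "-1 0.09 0.5 0.027 0 0 -0.027;-1 0.09 0.5 0.027 0 0 -0.027;-1 0.09 0.45 0.027 0 0 -0.027;-1 0.09 0.3 0.027 0 0 -0.027;-1 0.09 0.1 0.027 0 0 -0.027;-1 0 0 0 0 0 0;-1 0 0 0 0 0 0;-1 0 0 0 0 0 0"
}}

```text
clock: 7.75
position: [0.4905, 0.2023, 0.2053]
tool_rot: [0.993, -0.12, -0.0, 0.0]
ft_force: [-0.1, -0.4, -4.0]
opening: 0.5
finger_force: 61.6
```

```bash
python3 - <<'E'
from h import *
s=sense();print(s["clock"],s["position"],s["tool_rot"])
I=[]
for n in("wrist","top","side"):
    d=shot(n); W=world(d); np.savez(n+"3.npz",img=d["image"],W=W); I.append(d["image"])
a=cv2.resize(I[0],(384,240)); b=cv2.resize(I[1][100:260,200:392],(384,320)); c=cv2.resize(I[2][50:274,220:444],(416,560))
cv2.imwrite("pics/l3.png",np.hstack([np.vstack([a,b]),c]))
E
```

```text
7.75 [0.49045402 0.20232347 0.20533655] [ 9.92717223e-01 -1.20467499e-01 -1.21888186e-04  2.86279942e-04]
```

View pics/l3.png

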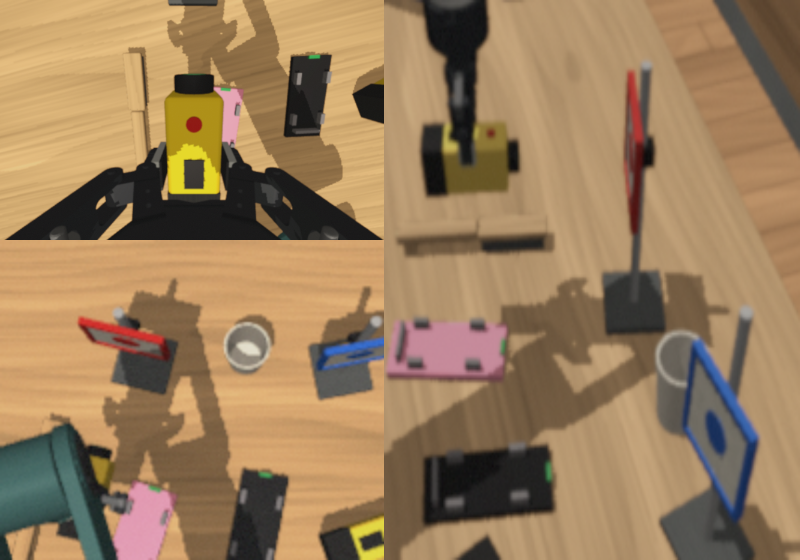

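Laser faces the red plate: in the side crop its nose is at (513,155) and the spot at (633,150). In the top crop the spot is at (127,345). I'll check the spot independently by triangulation.

```bash
python3 - <<'E'
from h import *
from scipy.spatial.transform import Rotation as R
C={}
for n,bx in(("top",(236,292,130,168)),("side",(345,366,72,150))):
    d=get_image(n); H=cv2.cvtColor(d["image"],cv2.COLOR_BGR2HSV)
    red=((H[...,0]<9)|(H[...,0]>170))&(H[...,1]>130); m=np.zeros(red.shape,np.uint8); m[bx[2]:bx[3],bx[0]:bx[1]]=red[bx[2]:bx[3],bx[0]:bx[1]]
    for t in(110,130,150,170,190):
        mm=m*(H[...,1]>t).astype(np.uint8)
        k,l,st,ce=cv2.connectedComponentsWithStats(mm,connectivity=4); print(n,t,[(st[i].tolist(),ce[i].round(1).tolist()) for i in range(1,k) if st[i,4]>4])
    C[n]=d
def ray(n,uv):
    d=C[n];K=np.array([[d["fx"],0,d["cx"]],[0,d["fy"],d["cy"]],[0,0,1]]);Rm=np.array(d["R"])
    q=cv2.undistortPoints(np.array([[uv]],float),K,np.array(d["D"])).ravel()
    return -Rm.T@np.array(d["t"]),Rm.T@np.r_[q,1]
s=sense();M=R.from_quat(s["tool_rot"]).as_matrix();x=M[:,0];lc=s["position"]-.001*x+[0,0,.0175];lens=lc+.065*x
print("lens",lens,"dir",x)
for n,uv in(("top",(263.5,152.5)),("side",(354,110))):
    o,v=ray(n,uv); N=np.array([1,-.244,0]); k=(.6608-N@o)/(N@v); print(n,"spot",o+k*v)
k=(.6608-N@lens)/(N@x); print("beam hits",lens+k*x,"dist",k)
E
```

```text
top 110 [([239, 138, 46, 22, 327], [261.9, 147.9])]
top 130 [([239, 138, 46, 22, 327], [261.9, 147.9])]
top 150 [([239, 138, 46, 22, 233], [261.6, 146.2]), ([257, 149, 12, 4, 18], [262.4, 150.4]), ([248, 151, 23, 6, 30], [258.7, 153.4])]
top 170 [([239, 139, 45, 21, 194], [261.9, 146.0]), ([244, 147, 4, 4, 7], [245.3, 148.7]), ([257, 149, 12, 4, 18], [262.4, 150.4])]
top 190 [([240, 139, 43, 16, 137], [260.5, 145.3]), ([259, 150, 7, 2, 8], [262.0, 150.5]), ([282, 154, 2, 5, 7], [282.7, 156.3])]
side 110 [([349, 78, 12, 65, 337], [354.6, 109.7])]
side 130 [([349, 78, 12, 65, 337], [354.6, 109.7])]
side 150 [([351, 79, 9, 64, 255], [355.0, 108.7])]
side 170 [([352, 79, 8, 64, 188], [355.2, 110.2])]
side 190 [([355, 107, 4, 16, 31], [356.6, 113.7]), ([353, 129, 4, 13, 23], [354.4, 134.8])]
lens [0.55260695 0.18716244 0.22303213] dir [ 9.70991419e-01 -2.39114259e-01  1.85567615e-04]
top spot [0.6986146  0.15497788 0.18484263]
side spot [0.69248656 0.12986293 0.23991943]
beam hits [0.69774664 0.15142065 0.22305986] dist 0.1494757715901412
```

```bash
python3 - <<'E'
from h import *
a=np.radians(-13.7);n=np.array([np.cos(a),np.sin(a),0]);u=np.array([-n[1],n[0],0])
for cam in("top","side"):
    d=get_image(cam);K=np.array([[d["fx"],0,d["cx"]],[0,d["fy"],d["cy"]],[0,0,1]]);Rm=np.array(d["R"])
    for z in(.215,.222,.229):
        c=np.array([.6977,.152,z]); P=[c]+[c+i*.056*u+np.array([0,0,j*.056]) for i in(1,-1) for j in(1,-1)]
        q=cv2.projectPoints(np.array(P),cv2.Rodrigues(Rm)[0],np.array(d["t"],float),K,np.array(d["D"]))[0].reshape(-1,2)
        print(cam,z,q.round(1).tolist())
    if cam=="top":
        q=cv2.undistortPoints(np.array([[[262.4,150.4]]]),K,np.array(d["D"])).ravel();o=-Rm.T@np.array(d["t"]);v=Rm.T@np.r_[q,1]
        N=np.array([1,-.244,0]);k=(.6608-N@o)/(N@v);print("spot",o+k*v)
E
```

```text
top 0.215 [[263.2, 150.5], [239.4, 140.8], [246.7, 150.2], [281.5, 150.7], [284.7, 159.2]]
top 0.222 [[262.9, 149.9], [238.9, 140.2], [246.3, 149.7], [281.3, 150.1], [284.5, 158.7]]
top 0.229 [[262.5, 149.4], [238.4, 139.5], [245.8, 149.2], [281.1, 149.6], [284.3, 158.2]]
spot [0.69850331 0.15452178 0.21244253]
side 0.215 [[352.5, 112.2], [351.4, 79.7], [349.3, 115.5], [356.1, 108.4], [353.5, 144.5]]
side 0.222 [[352.6, 110.0], [351.5, 77.3], [349.5, 113.4], [356.3, 105.9], [353.7, 142.4]]
side 0.229 [[352.8, 107.7], [351.7, 74.9], [349.6, 111.3], [356.4, 103.4], [353.8, 140.3]]
```

The plate projected from my estimate matches its outline in both views to about a pixel. The beam lands within about 2 mm of the spot's centre from 15 cm. Handing in.

```bash
python3 -c "
from rig import *
s=sense();print(s['clock'],s['position'],abs(s['joint_vel']).max(),s['finger_force']);print(sign_off())"
```

```text
8.1 [0.49045447 0.20260166 0.20549528] 0.0010392246551818784 61.62168502807617
the job is handed in; nothing more can be done
None
```

The smaller yellow laser is out of its cradle and held still, level to about 0.5°, square to the red-spot plate from about 15 cm; by my measurements the beam falls within about 2 mm of the spot's centre, and I handed the job in at 8.1 s.

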